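# Click the spare battery pack into the free charger

### The job

The transport incubator's spare battery pack is lying on the flow bench. Put it on charge in the free charger: heel raised, feel the nose into the floating contact block under the lip, then rock the heel down until the orange latch clicks shut over it and the pack sits flat and fully home. Do not force the contacts, let go of the pack, and leave the timer, the dish, the tip box and the occupied charger as they are.

Things in the scene. Friction and masses are not known exactly. Their poses are not given: they have to be found in the camera images.
- pack: Loose black battery pack, 0.36 to 0.54 kg. Shell 120 x 56 x 44 mm (x, y, z), lying flat, blue label up. Origin: centre of the shell's underside; x points to the nose end, z up through the label. Centre of mass within 3 of the shell's middle.
- nose (a point): Lower edge of the pack's nose tip, middle: (78, 0, 2) mm from the pack's origin. The nose is a grey plug with brass strips on top, standing 18 out of the shell's +x end face, 36 wide, from 2 to 14 above the underside.
- heel (a point): Upper edge of the shell's heel (-x) end, middle: (-60, 0, 44) mm from the pack's origin. Below it a grey heel ledge stands 8 out of the end face, 32 wide, from 0 to 10 above the underside; the latch's tooth closes over this ledge.
- charger: The FREE white charger (bay empty, red lamp), fixed, 180 x 84 mm (x, y), 50 high at the socket end. Origin: on the bench under the middle of the bay; x points to the socket end. A seated pack has the same x, y and yaw (play 2) and its underside on the bay floor, 24 above the bench. Force between pack and charger over 80 N damages the contacts.
- bay (a point): Middle of the bay floor: (0, 0, 24) mm from the charger's origin, same axes. Guide rails on both sides of its latch half (x = -50 to 0) rise 14 above the floor and stand 60 apart (shell 56): the pack must be in mid-bay to come down between them, and carries the floating contact block along.
- socket (a point): Mouth of the socket with its blue contact block in mid-travel: (61, 0, 24) mm from the charger's origin. The block floats sideways in its shroud, up to 9 mm along the charger's y either way, and stays where the last pack left it (about 2 N moves it): this point does NOT follow it. Its slot faces the charger's -x: 40 wide (nose 36), 17 high, 21 deep, on the bay floor.
- lip (a point): Lower front edge of the shroud's fixed lip, middle: (64, 0, 41) mm from the charger's origin; the lip is 9 thick, its top 50 above the bench. A level pack cannot go in (lip, latch). With the heel raised 10 to 20 degrees the nose passes 8 to 14 into the slot and the shell is clear of the rails, free to shift sideways; the nose slides in to 17 as the pack comes level.
- latch (a joint): Hinge angle (rad) of the free charger's orange spring latch at the bay's -x end: 0 closed (also with the bay empty), up to about 0.15 while the heel ledge pushes it back away from the bay, 0 again when the ledge is under the tooth. Spring 0.036 Nm plus 0.3 Nm/rad, range to 0.45. Pressing the heel past it takes about 8 to 18 N.
- tooth (a point): Tip of the latch's tooth, middle of its lower edge: (-64.5, 0, 35.5) mm from the charger's origin when closed, 11.5 above the bay floor, 28 wide. Its ramp rises to x = -69, 30 above the floor, and the thumb tab on to x = -77, 39 above the floor. It pivots at (-73, 0, 8) mm of the charger.
- charger_full: The OCCUPIED charger, the same model with a pack already seated in it (green lamp), fixed; with its pack 68 mm high. Origin and axes as for the free one. Which of the two stands left and which right varies.
- timer: Black bench timer with a yellow key, 66 x 92 x 20 mm, loose. Origin: centre of the underside.
- dish: Clear lidded four-well dish, 70 x 70 x 15 mm, loose. Origin: centre of the underside.
- tip_box: Pipette-tip box, white with a blue lid, 86 x 124 x 71 mm, loose. Origin: centre of the underside.
There are look-alikes about, which are no part of the job. Leave any pink look-alike of the charger alone.

How it is judged:
By the outcome, as a careful person would: the job done as asked, in the order asked, and still so for the second after the job is handed in, with the robot touching nothing.
It also fails if it takes over 56 s, if anything falls off the work surface, if the arm or the gripper's body presses on something with over 40 N, if the wrist force passes 120 N, or if a joint passes its speed limit or range.

### The arm

A 6-joint arm with a two-finger parallel gripper is mounted at the origin on the work surface. World frame = base frame: x ahead of the robot, y to its left, z up, the work surface at z = 0. Lengths are in m, angles in rad, forces in N, time in s.
With the tool pointing down it reaches from about 0.25 to 0.725 m from the base axis. Payload 4 kg.
Tool frame: the origin (TCP) lies on the centre line of the jaws, within the pads' length; the fingertips stand 22 mm ahead of it and the grasp point (between the pads) lies 3 mm ahead of it (bot.tip_reach is the distance from the TCP to the fingertips, in m); z points along the fingers, y is the line along which they close (so a half turn about z gives the same grasp; the last joint's range is limited). The gripper opens to 85 mm and grips with 20 to 120 N. Pads are 22 mm wide; open, the fingers measure 114 mm over their backs; the gripper's body (76 mm by 85 mm) begins 54 mm behind the grasp point. The pads swing forward as they close: fully open they stand 13 mm farther back than shut.
Start: joints at [-1.15, 0.241, 0.005, 1.335, 0, 1.571], TCP at [0.204, -0.456, 0.253] pointing down, gripper open.
Joint ranges: [-2.72, 2.72], [-1.05, 1.87], [-1.09, 1.28], [-1.99, 2.15], [-1.42, 1.44], [-3.14, 3.14]. Speed limits (rad/s): [2.79, 2.79, 3.14, 3.14, 3.14, 3.14].

### API

Orientations are given as a unit quaternion [x, y, z, w].
In Python, from workcell import bot gives the robot as it stands. The module is installed in compiled form; this text tells all that it offers.
- The arm moves only by the tool apply_moves, never from a script. Its argument "commands" is a list of rows, each a list of 4 numbers: the shift along the tool's x, y, z scaled (see below), then the turn about the tool's z scaled (see below). In form: [[tx, ty, tz, roll], ...]. A call has exactly 5 rows; each row shifts and turns the commanded pose from where the row before left it, along the tool's axes as they then stand; what a row does not reach is not made up. The controller multiplies each number of a shift by 20 mm and each number of a turn by 60 degrees. A row lasts 1/12 s, in which the tool goes at most 41.7 mm and 7.16 degrees, less where a joint would pass 70% of its speed; a pose out of reach is approached as far as the arm can. A call with a number of a shift or a turn outside -1 to 1 is refused whole. A call with a gripper value outside its range is refused whole. "claw" is the closure, from 0 (fully open) to 1 (shut), set as the call begins (left out, the last holds). The fingers move at their own pace and stop on an object; the grip force is fixed at half the most. Time passes only in rows, so rows that do not move let the fingers close, or fill a call up. It gives the time, the measured TCP pose, the force, the opening and the grip force at its end, in the units of the state.
- bot.get_obs(): the state, without advancing time (a new reading comes with each control period).
- bot.camera(name): name is "scene" or "top"; returns a dict with "image" (420x560x3 uint8, blue, green, red), "camera_matrix" (3x3 intrinsics, pixels), "R" (3x3) and "t" (3): a world point X has camera coordinates R X + t. Camera axes: x right, y down, z forward; pixel columns grow to the right and rows downward; lengths in m; the calibration is good to about 2 mm. A picture is of the moment at which its call begins. There is no depth.
- bot.job_done(): hands the job in; it is judged then, once.
The state is a dict: "clock": time; "joint_pos": joint angles; "joint_vel": joint speeds; "tau": joint torques, N m; "eef_pos": TCP position; "tool_rot": TCP orientation; "ft_force": force on the tool from outside, world axes, zero at the start; "ft_torque": the same for the moment, N m; "grip_width": finger opening in m; "grasp_force": force on a finger pad.
Only numpy, scipy, OpenCV 4.12 (cv2) and the standard library are available. Lean on these libraries where they do the work, as an engineer would, in place of code of your own. Each camera call takes 0.05 s, during which the arm holds its last target. There are 200 camera calls.

## Working session

There is one attempt and no reset: what is moved stays moved. The work goes in short steps, Python scripts to look and compute and a tool call to move; the robot and the scene stay as the last step left them, time stands still between calls to the robot, and variables do not carry over. Pictures are saved under pics/ and viewed, at most 10 in all, crops included, and the job is handed in when it is done.

Besides the shell and the picture viewer there is one more tool, called as name(argument=value, ...) on one line, values as JSON. apply_moves: Moves the arm, as the interface text tells. Shifts and turns lie within -1 to 1; 1 stands for 20 mm of shift or 60 degrees of turn. Its arguments: {"type":"object","properties":{"commands":{"type":"array","items":{"type":"array","items":{"type":"number","minimum":-1,"maximum":1}}},"claw":{"type":"number"}},"required":["commands"]}

```bash
mkdir -p pics
python3 - <<'E'
from workcell import bot
import cv2,numpy as np
for n in("scene","top"):
    c=bot.camera(n); cv2.imwrite(f"pics/{n}0.png",c["image"]); np.savez(f"{n}0.npz",**c)
    print(n,c["camera_matrix"].round(1).tolist(),c["R"].round(3).tolist(),c["t"].round(3).tolist())
o=bot.get_obs();print(o)
E
```

```text
scene [[452.3, 0.0, 278.2], [0.0, 452.3, 216.3], [0.0, 0.0, 1.0]] [[-0.56, 0.828, 0.01], [0.555, 0.384, -0.738], [-0.615, -0.408, -0.675]] [0.43, -0.249, 1.44]
top [[487.1, 0.0, 285.8], [0.0, 487.1, 205.8], [0.0, 0.0, 1.0]] [[-0.044, -0.999, -0.003], [-0.976, 0.043, -0.214], [0.214, -0.006, -0.977]] [-0.086, 0.612, 0.926]
{'clock': 0.1, 'joint_pos': array([-1.14999877e+00,  2.41343008e-01,  3.83697513e-03,  1.33522297e+00,
       -1.35548993e-05,  1.57082291e+00]), 'joint_vel': array([-0.00048187, -0.00060758,  0.00195466,  0.00288783, -0.00038129,
        0.00226198]), 'tau': array([-1.11357124e-04, -3.73137867e+01,  2.53010309e+01,  1.08546170e-02,
       -2.56048759e-05, -4.16343312e-06]), 'eef_pos': array([ 0.20401885, -0.45588735,  0.25249089]), 'tool_rot': array([ 9.77950026e-01,  2.08836807e-01, -2.08459693e-04, -9.43607764e-04]), 'ft_force': array([-0.18896318, -0.31720892,  0.34846254]), 'ft_torque': array([-0.00310397,  0.02811243,  0.03260465]), 'grasp_force': 0.0, 'grip_width': 0.0855097100927229}
```

View pics/scene0.png

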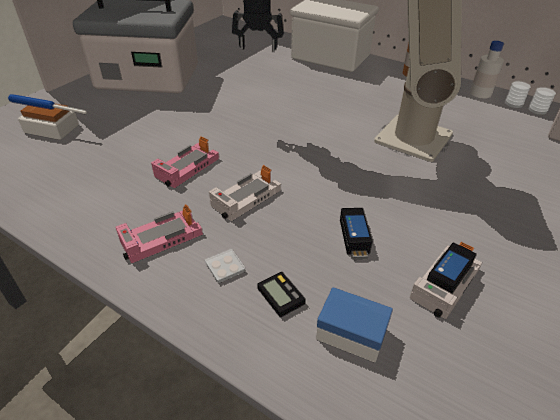

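View pics/top0.png

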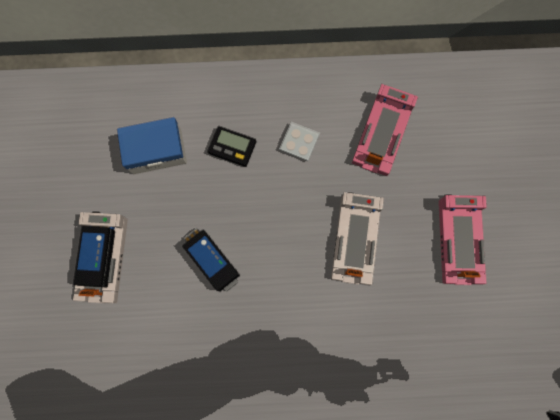

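The free charger (white, red lamp) is at about (357,238) in the top view. The loose pack is at (210,260), with its nose toward the upper left (190,235). I'll zoom in on both.

Run:
```python
import cv2,numpy as np
t=cv2.imread("pics/top0.png");s=cv2.imread("pics/scene0.png")
f=lambda im,x,y,w,h,k:cv2.resize(im[y:y+h,x:x+w],None,fx=k,fy=k,interpolation=cv2.INTER_CUBIC)
a=f(t,325,185,66,100,6);b=f(t,175,220,66,100,6)
cv2.imwrite("pics/z1.png",np.hstack([a,b]))
cv2.imwrite("pics/z2.png",f(s,200,155,90,70,8))
```

```text
(no output)
```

View pics/z1.png

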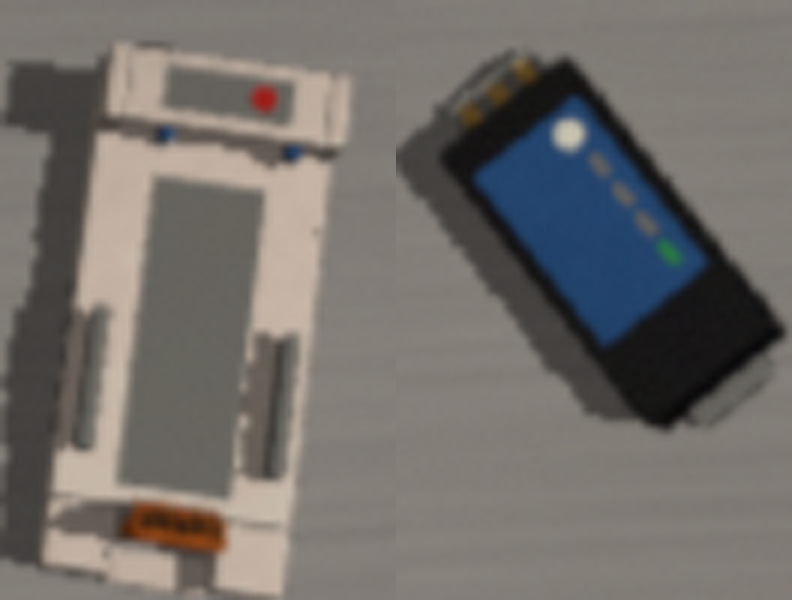

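View pics/z2.png

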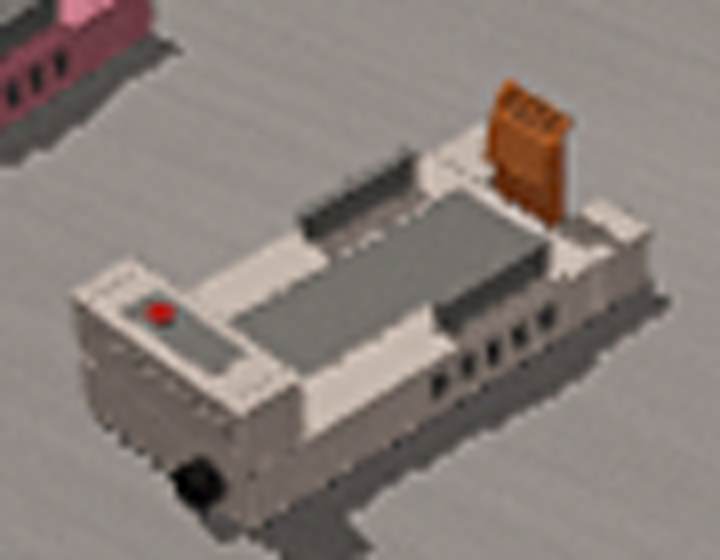

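The top view shows two blue block cheeks under the lip at about (352.5,207.2) and (373.3,210.5). The bay floor panel, latch and red lamp are clear in both views. Next I'll measure these on their known planes.

```bash
cat > h.py <<'E'
import cv2,numpy as np
def ray(c,uv,z):
    uv=np.atleast_2d(np.asarray(uv,float)); C=-c["R"].T@c["t"]
    d=np.c_[uv,np.ones(len(uv))]@np.linalg.inv(c["camera_matrix"]).T@c["R"]
    return (C+d*((z-C[2])/d[:,2:]))[:,:2]
def proj(c,X):
    p=(np.atleast_2d(X)@c["R"].T+c["t"])@c["camera_matrix"].T; return p[:,:2]/p[:,2:]
def big(m):
    k=max(cv2.findContours(m.astype(np.uint8),cv2.RETR_EXTERNAL,cv2.CHAIN_APPROX_NONE)[0],key=cv2.contourArea)
    return k[:,0].astype(float)
def rect(P): # centre, long, short, yaw deg of long axis
    (c,(w,h),a)=cv2.minAreaRect((P*1000).astype(np.float32))
    if w<h: w,h,a=h,w,a+90
    return np.array(c)/1000,w,h,(a+90)%180-90
def loc(P,o,yaw):
    y=np.deg2rad(yaw);R=np.array([[np.cos(y),-np.sin(y)],[np.sin(y),np.cos(y)]]);return (P-o)@R*1000
E
python3 - <<'E'
from h import *
t=np.load("top0.npz");im=t["image"].astype(int);U=8
I=cv2.resize(t["image"],None,fx=U,fy=U,interpolation=cv2.INTER_LINEAR).astype(int)
def pts(x,y,w,h,f):
    a=I[y*U:(y+h)*U,x*U:(x+w)*U];B,G,R=a[...,0],a[...,1],a[...,2]
    k=big(f(B,G,R)); return (k+[x*U,y*U]+.5)/U-.5
L=pts(175,220,66,100,lambda B,G,R:(B-R>40))
c,w,h,a=rect(ray(t,L,.0445));print("label",c.round(4),w,h,a)
K=pts(175,220,66,100,lambda B,G,R:((G+R)/2<60)|(B-R>40))
q=loc(ray(t,K,.044),c,a);print("shell loc from label c: ",q.min(0),q.max(0), np.percentile(q,[3,97],axis=0))
F=pts(340,210,32,58,lambda B,G,R:(abs(R-B)<12)&(R<140))
c2,w,h,a2=rect(ray(t,F,.024));print("floor",c2.round(4),w,h,a2)
W=pts(325,185,66,100,lambda B,G,R:(R-B>22)&(R>130))
for z in(.024,.05):
    q=loc(ray(t,W,z),c2,a2);print("white",z,q.min(0).round(1),q.max(0).round(1))
O=pts(340,262,26,18,lambda B,G,R:(R-B>70))
for z in(.0355,.063):
    q=loc(ray(t,O,z),c2,a2);print("orange",z,q.min(0).round(1),q.max(0).round(1))
for box in((349,203,8,8),(369,206,8,8)):
    b=pts(*box,lambda B,G,R:(B-R>25)); print("blue",b.mean(0),b.min(0),b.max(0),loc(ray(t,b,.035),c2,a2).mean(0), loc(ray(t,b,.04),c2,a2).round(1).min(0),loc(ray(t,b,.04),c2,a2).round(1).max(0))
rl=pts(360,195,20,14,lambda B,G,R:(R-B>80)); print("lamp",loc(ray(t,rl,.05),c2,a2).mean(0))
Z=lambda p:np.array(p)/6+[325,185]
for n,p,z in(("shroud far L",(128,42),.05),("far R",(352,75),.05),("near L top",(112,120),.05),("near R top",(335,147),.05),("tail L",(43,565),.024),("tail R",(283,597),.024)):
    print(n,loc(ray(t,Z(p),z),c2,a2).round(1))
E
```

```text
label [0.5145 0.0517] 75.12837219238281 45.110595703125 36.528194427490234
shell loc from label c:  [-73.35354878 -28.99263666] [57.44281484 29.74789821] [[-72.12727177 -28.36437265]
 [ 55.30504317  29.45958303]]
floor [ 0.5358 -0.2585] 107.00479125976562 38.378578186035156 -10.724662780761719
white 0.024 [-85.5 -41.2] [69.6 42.5]
white 0.05 [-87.6 -37. ] [63.5 44.5]
orange 0.0355 [-73.7 -17.5] [-61.2  15.4]
orange 0.063 [-76.2 -13.7] [-64.   18.3]
blue [352.42613636 206.73863636] [351.3125 205.9375] [353.4375 207.5625] [68.30144679 18.34745838] [65.2 16.7] [69.  21.1]
blue [373.45535714 209.86904762] [372.4375 209.0625] [374.5625 210.6875] [ 67.90431711 -26.06455403] [ 64.8 -27.7] [ 68.6 -23.2]
lamp [ 81.70886898 -11.96104994]
shroud far L [[94.2 36.1]]
far R [[ 93.6 -42.1]]
near L top [[65.9 38.3]]
near R top [[ 67.3 -38.8]]
tail L [[-86.6  41. ]]
tail R [[-85.6 -41.5]]
```

apply_moves(commands=[[0.9,-0.65,0.23,0],[0.9,-0.65,0.23,0],[0.9,-0.65,0.23,0],[0.9,-0.65,0.23,0],[0.9,-0.65,0.23,0]], claw=0)

```text
clock: 0.52
eef_pos: [0.2599, -0.3591, 0.2296]
tool_rot: [0.978, 0.209, -0.0, -0.001]
ft_force: [0.7, 0.0, -0.1]
grip_width: 0.0852
grasp_force: 0.0
```

apply_moves(commands=[[0.9,-0.65,0.23,0],[0.9,-0.65,0.23,0],[0.9,-0.65,0.23,0],[0.9,-0.65,0.23,0],[0.9,-0.65,0.23,0]])

```text
clock: 0.93
eef_pos: [0.3155, -0.263, 0.2068]
tool_rot: [0.978, 0.209, -0.0, -0.0]
ft_force: [0.8, -0.1, 0.3]
grip_width: 0.0858
grasp_force: 0.0
```

apply_moves(commands=[[0.9,-0.65,0.23,0],[0.9,-0.65,0.23,0],[0.9,-0.65,0.23,0],[0.9,-0.65,0.23,0],[0.9,-0.65,0.23,0]])

```text
clock: 1.35
eef_pos: [0.3711, -0.167, 0.1838]
tool_rot: [0.978, 0.209, -0.0, -0.0]
ft_force: [0.5, -0.6, 0.2]
grip_width: 0.0852
grasp_force: 0.0
```

apply_moves(commands=[[0.9,-0.65,0.23,0],[0.9,-0.65,0.23,0],[0.9,-0.65,0.23,0],[0.9,-0.65,0.23,0],[0.9,-0.65,0.23,0]])

```text
clock: 1.77
eef_pos: [0.4267, -0.0709, 0.1608]
tool_rot: [0.978, 0.209, -0.0, -0.0]
ft_force: [0.4, -0.6, -0.4]
grip_width: 0.0856
grasp_force: 0.0
```

apply_moves(commands=[[0.9,-0.65,0.23,0],[0.9,-0.65,0.23,0],[0.9,-0.65,0.23,0],[0.9,-0.65,0.23,-0.1],[0.9,-0.65,0.23,-0.1]])

```text
clock: 2.18
eef_pos: [0.4805, 0.0261, 0.1377]
tool_rot: [0.95, 0.312, -0.0, 0.0]
ft_force: [0.6, -0.9, -0.7]
grip_width: 0.0856
grasp_force: 0.0
```

apply_moves(commands=[[0,0,1,0],[0,0,1,0],[0,0,1,0],[0,0,1,0],[0,0,0.93,0]])

```text
clock: 2.6
eef_pos: [0.4795, 0.0253, 0.0383]
tool_rot: [0.951, 0.31, -0.001, -0.0]
ft_force: [-0.9, 0.6, -0.3]
grip_width: 0.0856
grasp_force: 0.0
```

apply_moves(commands=[[0,0,0,0],[0,0,0,0],[0,0,0,0],[0,0,0,0],[0,0,0,0]], claw=1)

```text
clock: 3.02
eef_pos: [0.4805, 0.0251, 0.0404]
tool_rot: [0.951, 0.31, 0.0, 0.0]
ft_force: [0.5, -0.6, -3.0]
grip_width: 0.0549
grasp_force: 65.2
```

apply_moves(commands=[[0,0,0,0],[0,0,0,0],[0,0,0,0],[0,0,0,0],[0,0,0,0]])

```text
clock: 3.43
eef_pos: [0.4805, 0.025, 0.0403]
tool_rot: [0.951, 0.31, 0.0, 0.0]
ft_force: [-2.1, -1.8, 4.6]
grip_width: 0.0547
grasp_force: 66.1
```

apply_moves(commands=[[0,0,-0.5,0],[0,0,-0.5,0],[0,0,-0.5,0],[0,0,-0.5,0],[0,0,-0.5,0]])

```text
clock: 3.85
eef_pos: [0.4795, 0.0252, 0.0899]
tool_rot: [0.951, 0.31, -0.001, -0.0]
ft_force: [0.0, -0.9, -4.3]
grip_width: 0.0548
grasp_force: 64.9
```

apply_moves(commands=[[0,0,-0.5,0],[0,0,-0.5,0],[0,0,-0.5,0],[0,0,-0.5,0],[0,0,-0.5,0]])

```text
clock: 4.27
eef_pos: [0.4794, 0.0251, 0.1399]
tool_rot: [0.951, 0.31, -0.001, -0.0]
ft_force: [1.1, -0.3, -5.0]
grip_width: 0.0553
grasp_force: 64.9
```

Run:
```python
from h import *
from workcell import bot
s=bot.camera("scene");t=bot.camera("top")
np.savez("s1.npz",**s);np.savez("t1.npz",**t)
f=lambda im,x,y,w,h,k:cv2.resize(im[y:y+h,x:x+w],None,fx=k,fy=k,interpolation=cv2.INTER_CUBIC)
cv2.imwrite("pics/g1.png",np.hstack([f(s["image"],300,140,100,130,4),f(t["image"],150,180,100,130,4)]))
o=bot.get_obs();print(o["ft_force"],o["ft_torque"],o["grip_width"])
```

```text
[ 0.62580691  0.35511203 -4.71672708] [-0.09569366  0.07809575 -0.02508998] 0.055169989635074065
```

View pics/g1.png

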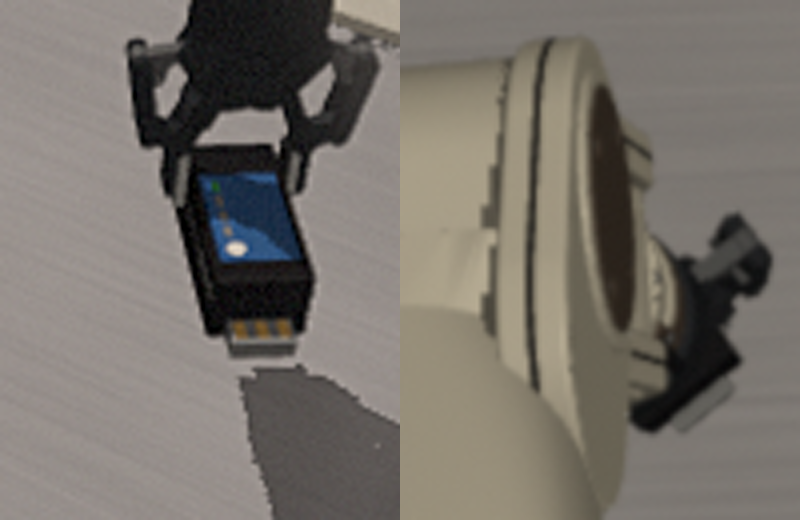

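In the scene half, the pack is held near its heel. The label's near end is at about px (365.5,205), its far end at (360,184), and the nose tip's lower edge at (366,229). I'll work out the tilt from these.

```bash
cat >> h.py <<'E'
def packpt(P,tcp,yaw,th,g): # pack point mm -> world; g: pack coords (x,z mm) at TCP; th heel-up deg
    y=np.deg2rad(yaw);a=np.deg2rad(th);P=np.atleast_2d(P)
    dx=P[:,0]-g[0];dz=P[:,2]-g[1]
    X=dx*np.cos(a)+dz*np.sin(a);Z=-dx*np.sin(a)+dz*np.cos(a)
    return np.c_[tcp[0]+(X*np.cos(y)-P[:,1]*np.sin(y))/1e3,tcp[1]+(X*np.sin(y)+P[:,1]*np.cos(y))/1e3,tcp[2]+Z/1e3]
E
python3 - <<'E'
from h import *
s=np.load("s1.npz")
for th in(0,5,10,15,20,30):
    print(th,proj(s,packpt([[40.7,0,44],[-34.4,0,44],[78,0,2],[60,0,44]],[.4794,.0251,.1399],36.4,th,(-40,40.3))).round(1).tolist())
E
```

```text
0 [[364.5, 204.8], [358.5, 183.3], [364.9, 230.8], [366.1, 210.8]]
5 [[364.0, 207.3], [358.5, 183.5], [364.0, 232.9], [365.5, 213.8]]
10 [[363.5, 209.5], [358.5, 183.8], [363.0, 234.6], [364.9, 216.5]]
15 [[363.0, 211.5], [358.5, 184.0], [362.0, 235.8], [364.2, 219.0]]
20 [[362.4, 213.3], [358.5, 184.3], [360.9, 236.6], [363.5, 221.1]]
30 [[361.2, 216.0], [358.4, 184.7], [358.9, 236.9], [362.0, 224.3]]
```

Tilt is about 0°, so the pads hold the pack level and gravity will not swing it. The tool can't pitch either. My plan is to regrip nearer the nose (x ≈ +12) and press the heel ledge lightly on the free charger's fixed shroud top. That pivots the pack heel-up in the pads.

apply_moves(commands=[[0,0,1,0],[0,0,1,0],[0,0,1,0],[0,0,1,0],[0,0,0.6,0]])

```text
clock: 4.78
eef_pos: [0.478, 0.025, 0.0449]
tool_rot: [0.951, 0.31, -0.002, -0.001]
ft_force: [-0.4, -0.3, -5.4]
grip_width: 0.055
grasp_force: 64.8
```

apply_moves(commands=[[0,0,0.2,0],[0,0,0.1,0],[0,0,0,0],[0,0,0,0],[0,0,0,0]])

```text
clock: 5.2
eef_pos: [0.4812, 0.0252, 0.0426]
tool_rot: [0.951, 0.31, 0.001, 0.0]
ft_force: [-0.1, 0.2, -4.7]
grip_width: 0.0553
grasp_force: 64.9
```

apply_moves(commands=[[0,0,0,0],[0,0,0,0],[0,0,0,0],[0,0,0,0],[0,0,0,0]], claw=0)

```text
clock: 5.62
eef_pos: [0.4807, 0.0252, 0.0423]
tool_rot: [0.951, 0.31, 0.001, 0.0]
ft_force: [0.2, -0.4, -0.2]
grip_width: 0.0856
grasp_force: 0.0
```

apply_moves(commands=[[0.5,0,0,0],[0.9,0,0,0],[0.8,0,0,0],[0.4,0,0,0],[0,0,0,0]])

```text
clock: 6.03
eef_pos: [0.5243, 0.057, 0.0419]
tool_rot: [0.951, 0.311, 0.001, 0.0]
ft_force: [0.2, 0.6, -0.7]
grip_width: 0.0853
grasp_force: 0.0
```

apply_moves(commands=[[0,0,0,0],[0,0,0,0],[0,0,0,0],[0,0,0,0],[0,0,0,0]], claw=1)

```text
clock: 6.45
eef_pos: [0.5215, 0.0554, 0.0418]
tool_rot: [0.951, 0.31, -0.0, -0.0]
ft_force: [-0.9, 0.1, 2.2]
grip_width: 0.0551
grasp_force: 66.0
```

apply_moves(commands=[[0,0,0,0],[0,0,0,0],[0,0,0,0],[0,0,-0.5,0],[0,0,-0.8,0]])

```text
clock: 6.87
eef_pos: [0.5199, 0.0556, 0.0658]
tool_rot: [0.951, 0.31, -0.003, -0.001]
ft_force: [-0.4, -0.2, -4.7]
grip_width: 0.055
grasp_force: 65.1
```

apply_moves(commands=[[0,0,-1,0],[0,0,-1,0],[0,0,-1,0],[0,0,-1,0],[0,0,0,0]])

```text
clock: 7.28
eef_pos: [0.5248, 0.0562, 0.1516]
tool_rot: [0.951, 0.31, 0.004, 0.001]
ft_force: [1.1, -0.0, -4.7]
grip_width: 0.0549
grasp_force: 65.5
```

apply_moves(commands=[[0,0,0,-0.11],[0,0,0,-0.11],[0,0,0,-0.11],[0,0,0,-0.11],[0,0,0,-0.11]])

```text
clock: 7.7
eef_pos: [0.5212, 0.0558, 0.1459]
tool_rot: [0.822, 0.57, -0.001, -0.001]
ft_force: [-0.7, -0.5, -4.9]
grip_width: 0.0548
grasp_force: 65.2
```

apply_moves(commands=[[0,0,0,-0.11],[0,0,0,-0.055],[-0.5,0.4,0,0],[-0.9,0.65,0,0],[-0.9,0.65,0,0]])

```text
clock: 8.12
eef_pos: [0.5464, 0.0037, 0.1463]
tool_rot: [0.771, 0.636, -0.001, -0.001]
ft_force: [0.8, 0.1, -4.2]
grip_width: 0.0548
grasp_force: 65.3
```

apply_moves(commands=[[-0.9,0.65,0,0],[-0.9,0.65,0,0],[-0.9,0.65,0,0],[-0.9,0.65,0,0],[-0.9,0.65,0,0]])

```text
clock: 8.53
eef_pos: [0.5932, -0.0981, 0.1459]
tool_rot: [0.772, 0.636, -0.001, -0.001]
ft_force: [0.6, 0.8, -5.6]
grip_width: 0.055
grasp_force: 65.3
```

apply_moves(commands=[[-0.9,0.65,0,0],[-0.9,0.65,0,0],[-0.6,0.5,0,0],[0,0,0,0],[0,0,0,0]])

```text
clock: 8.95
eef_pos: [0.6191, -0.1518, 0.1457]
tool_rot: [0.772, 0.635, -0.001, -0.001]
ft_force: [-0.6, 0.3, -4.7]
grip_width: 0.055
grasp_force: 65.4
```

apply_moves(commands=[[-0.84,0.8,0,0],[0,0,0,0],[0,0,0.8,0],[0,0,0.8,0],[0,0,0.7,0]])

```text
clock: 9.37
eef_pos: [0.6314, -0.1693, 0.1002]
tool_rot: [0.772, 0.636, -0.0, -0.001]
ft_force: [-0.5, 0.4, -5.4]
grip_width: 0.0543
grasp_force: 66.0
```

apply_moves(commands=[[0,0,0.1,0],[0,0,0.1,0],[0,0,0.1,0],[0,0,0.1,0],[0,0,0.1,0]])

```text
clock: 9.78
eef_pos: [0.6329, -0.1701, 0.0927]
tool_rot: [0.772, 0.636, 0.001, 0.001]
ft_force: [-0.2, 0.2, -4.5]
grip_width: 0.0549
grasp_force: 65.8
```

apply_moves(commands=[[0,0,0.1,0],[0,0,0.1,0],[0,0,0.1,0],[0,0,0,0],[0,0,0,0]])

```text
clock: 10.2
eef_pos: [0.6338, -0.1693, 0.0891]
tool_rot: [0.771, 0.636, 0.002, 0.001]
ft_force: [-1.9, 5.2, 5.9]
grip_width: 0.0545
grasp_force: 67.2
```

apply_moves(commands=[[0,0,0.1,0],[0,0,0.1,0],[0,0,0.1,0],[0,0,0,0],[0,0,0,0]])

```text
clock: 10.62
eef_pos: [0.6349, -0.1679, 0.0839]
tool_rot: [0.771, 0.637, 0.004, 0.002]
ft_force: [-0.5, 7.7, 7.5]
grip_width: 0.0548
grasp_force: 68.1
```

apply_moves(commands=[[0,0,0.1,0],[0,0,0.1,0],[0,0,0.1,0],[0,0,0,0],[0,0,0,0]])

```text
clock: 11.03
eef_pos: [0.6355, -0.1667, 0.0782]
tool_rot: [0.771, 0.637, 0.005, 0.001]
ft_force: [0.5, 11.1, 8.7]
grip_width: 0.0551
grasp_force: 69.2
```

apply_moves(commands=[[0,0,0.1,0],[0,0,0,0],[0,0,-0.8,0],[0,0,-1,0],[0,0,-1,0]])

```text
clock: 11.45
eef_pos: [0.6317, -0.1698, 0.128]
tool_rot: [0.771, 0.636, -0.0, -0.0]
ft_force: [0.3, -1.1, -5.4]
grip_width: 0.0548
grasp_force: 67.6
```

apply_moves(commands=[[0,0,-0.5,0],[0,0,0,0.1],[0,0,0,0.1],[0,0,0,0.1],[0,0,0,0]])

```text
clock: 11.87
eef_pos: [0.632, -0.1702, 0.1375]
tool_rot: [0.862, 0.507, -0.0, -0.0]
ft_force: [0.3, -0.2, -5.4]
grip_width: 0.0547
grasp_force: 67.6
```

Run:
```python
from h import *
from workcell import bot
o=bot.get_obs();print(o["eef_pos"],o["tool_rot"],o["ft_force"],o["joint_pos"])
s=bot.camera("scene");t=bot.camera("top")
np.savez("s2.npz",**s);np.savez("t2.npz",**t)
p=proj(s,o["eef_pos"])[0];print(p)
f=lambda im,x,y,w,h,k:cv2.resize(im[y:y+h,x:x+w],None,fx=k,fy=k,interpolation=cv2.INTER_CUBIC)
x,y=(p-[60,60]).astype(int);x=max(x,0);y=max(y,0);q=proj(t,o["eef_pos"])[0];a,b=(q-[35,60]).astype(int);print(x,y,a,b)
cv2.imwrite("pics/g2.png",np.hstack([f(s["image"],x,y,120,120,4),f(t["image"],a,b,70,120,4)]))
```

```text
[ 0.63197334 -0.17021245  0.13748798] [ 8.62053423e-01  5.06817411e-01 -7.50570723e-05 -5.33127779e-05] [ 0.3370785  -0.15213096 -5.40505705] [-2.63077837e-01  6.11722246e-01  2.68566424e-01  1.22782176e+00
 -3.24142446e-05  1.81553702e+00]
[250.04431617 187.63502685]
190 127 279 124
```

View pics/g2.png

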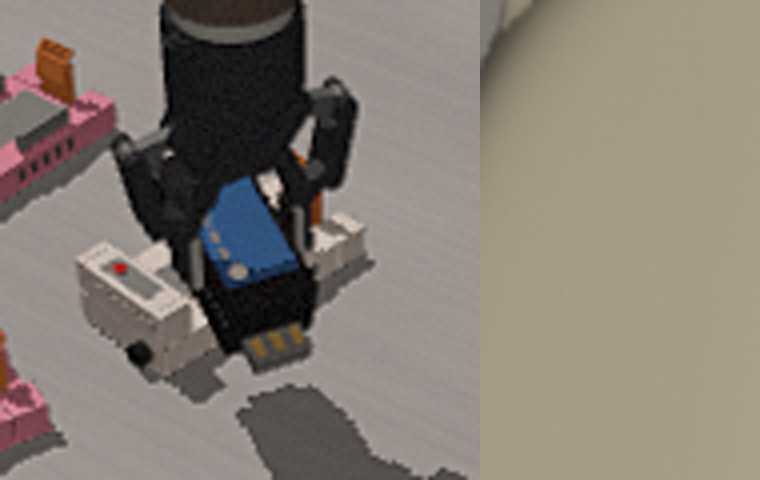

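The scene view shows the pack heel-up. The nose's lower edge mid is at about (261,218) and the label's near edge mid at about (256,196). I'll compute the tilt.

Run:
```python
from h import *
s=np.load("s2.npz")
for th in(8,12,16,20):
    # pivot about grasp point ~6mm below TCP: tcp offset g recomputed
    a=np.deg2rad(th); pz=36
    def pp(P): # rotate about (11.4,36) located at tcp z-0.006
        return packpt(P,[.63197,-.17021,.13749-.0058],60.9,th,(11.4,pz))
    print(th,proj(s,pp([[40.7,0,44],[78,0,2],[78,18,2],[78,-18,2],[40.7,22.5,44],[40.7,-22.5,44]])).round(1).tolist(), pp([[78,0,2],[-68,0,0]])[:,2].round(4))
```

```text
8 [[255.6, 195.9], [261.9, 219.8], [269.0, 217.4], [254.6, 222.2], [264.7, 193.1], [246.4, 198.8]] [0.0888 0.1071]
12 [[255.7, 196.7], [261.3, 220.3], [268.5, 217.9], [254.1, 222.7], [264.8, 193.9], [246.4, 199.6]] [0.0846 0.113 ]
16 [[255.7, 197.5], [260.7, 220.7], [267.8, 218.3], [253.5, 223.0], [264.8, 194.6], [246.5, 200.3]] [0.0806 0.119 ]
20 [[255.7, 198.1], [260.0, 220.8], [267.1, 218.5], [252.9, 223.2], [264.8, 195.3], [246.5, 201.0]] [0.077 0.125]
```

apply_moves(commands=[[0,0,0,0.11],[0,0,0,0.11],[0,0,0,0.11],[0,0,0,0.11],[0,0,0,0.11]])

```text
clock: 12.38
eef_pos: [0.6321, -0.1702, 0.1375]
tool_rot: [0.971, 0.24, -0.0, 0.0]
ft_force: [0.0, 0.4, -4.9]
grip_width: 0.0546
grasp_force: 67.6
```

apply_moves(commands=[[0,0,0,0.11],[0,0,0,0.11],[0,0,0,0.11],[0,0,0,0.11],[0,0,0,0.11]])

```text
clock: 12.8
eef_pos: [0.6321, -0.1702, 0.1375]
tool_rot: [0.999, -0.045, -0.0, 0.0]
ft_force: [0.4, -0.5, -5.2]
grip_width: 0.0549
grasp_force: 67.6
```

apply_moves(commands=[[0,0,0,0.09],[-0.6,0.7,0,0],[-0.8,0.95,0,0],[-0.8,0.95,0,0],[-0.8,0.95,0,0]])

```text
clock: 13.22
eef_pos: [0.5596, -0.2296, 0.1375]
tool_rot: [0.996, -0.089, 0.0, 0.0]
ft_force: [-0.1, 0.2, -3.9]
grip_width: 0.0548
grasp_force: 67.6
```

apply_moves(commands=[[-0.8,0.95,0,0],[-0.75,0.9,0,0],[0,0,0.5,0],[0,0,0.5,0],[0,0,0,0]])

```text
clock: 13.63
eef_pos: [0.522, -0.2593, 0.1153]
tool_rot: [0.996, -0.09, -0.002, -0.001]
ft_force: [-0.4, 0.5, -5.2]
grip_width: 0.0546
grasp_force: 67.5
```

Run:
```python
from h import *
from workcell import bot
o=bot.get_obs();print(o["eef_pos"],o["tool_rot"],o["ft_force"],o["joint_pos"])
q=o["tool_rot"];yaw=np.rad2deg(2*np.arctan2(q[1],q[0]));print("yaw",yaw)
s=bot.camera("scene");np.savez("s3.npz",**s)
t=bot.camera("top");np.savez("t3.npz",**t)
T=o["eef_pos"]
for th in(8,12,16,20):
    w=packpt([[40.7,0,44],[60,-28,44],[78,0,2],[78,18,2],[78,-18,2],[60,28,0],[-60,28,0]],T-[0,0,.0058],yaw,th,(11.4,36))
    print(th,proj(s,w).round(1).tolist())
x,y=(proj(s,T)[0]-[65,45]).astype(int);print(x,y)
cv2.imwrite("pics/g3.png",cv2.resize(s["image"][y:y+95,x:x+120],None,fx=6,fy=6,interpolation=cv2.INTER_CUBIC))
```

```text
[ 0.52199798 -0.25932961  0.11533181] [ 9.95925639e-01 -9.01605615e-02 -1.57101382e-03 -8.53003748e-04] [-0.35015519  0.4868772  -5.21690983] [-4.61303566e-01  4.95879319e-01  8.14476184e-03  1.08660855e+00
  4.50732652e-04  2.86085490e+00]
yaw -10.34570485791078
8 [[239.2, 165.1], [226.2, 164.4], [231.0, 185.2], [235.7, 188.4], [226.3, 182.1], [243.7, 186.8], [276.8, 161.9]]
12 [[239.2, 165.8], [226.3, 165.5], [232.0, 185.9], [236.7, 189.1], [227.4, 182.8], [244.7, 187.1], [277.2, 160.0]]
16 [[239.3, 166.5], [226.5, 166.6], [233.1, 186.5], [237.8, 189.7], [228.5, 183.4], [245.7, 187.4], [277.6, 158.1]]
20 [[239.3, 167.1], [226.7, 167.6], [234.3, 187.0], [239.0, 190.2], [229.7, 183.9], [246.7, 187.5], [277.8, 156.2]]
183 114
```

View pics/g3.png

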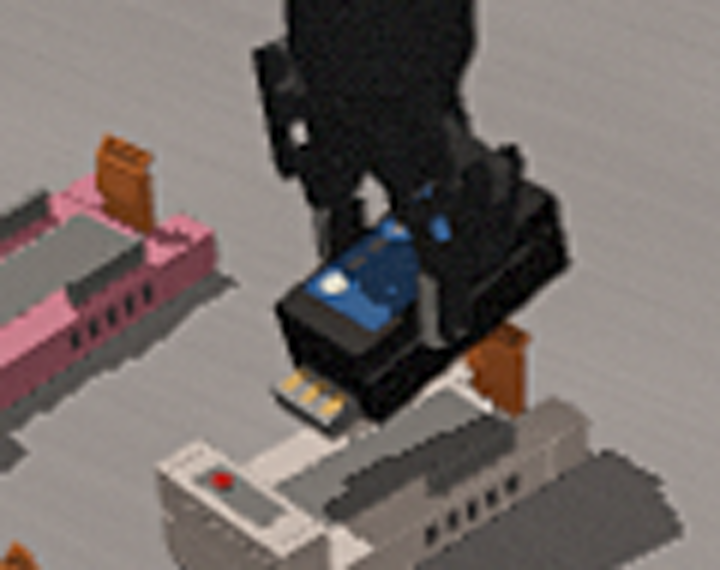

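The pack stands heel-up over the bay, pointing at the socket. The shell's lower corners are at about (246,184) and (278,158) px, and the nose corners at (239,187) and (228.5,179). I'll fit tilt and slip from these, and check camera bias on the charger corners.

Run:
```python
from h import *
from scipy.optimize import least_squares
s=np.load("s3.npz");t=np.load("t3.npz")
uv=np.array([[72,292],[243,413],[303,380],[130,258]])/8+[200,155]
C=np.array([[90,-42],[90,42],[64,42],[64,-42]])
O=np.array([.5387,-.2591]);y=np.deg2rad(-10.7);R=np.array([[np.cos(y),-np.sin(y)],[np.sin(y),np.cos(y)]])
w=np.c_[O+C@R.T/1e3,np.full(4,.05)]
print("charger px resid",(uv-proj(s,w)).round(1).tolist())
print("loc", loc(ray(s,uv,.05),O,-10.7).round(1).tolist())
T=np.array([.5220,-.2593,.1153])
P=np.array([[60,28,0],[-60,28,0],[78,18,2],[78,-18,2],[60,-28,44],[60,28,44]])
m=np.array([[378,418],[572,262],[335,437],[273,384],[278,303],[362,352]])/6+[183,114]
m2=m
for b in([0,0],(uv-proj(s,w)).mean(0)):
    f=lambda p:(proj(s,packpt(P,T-[0,0,.0058],-10.35,p[2],(11.4-p[0],36-p[1])))+b-m).ravel()
    r=least_squares(f,[0,0,12]);print("bias",b,"slip dx dz, tilt",r.x.round(1),r.fun.round(1).reshape(-1,2).tolist())
    print("nose world",packpt([[78,0,2],[-68,0,0]],T-[0,0,.0058],-10.35,r.x[2],(11.4-r.x[0],36-r.x[1])).round(4).tolist())
```

```text
charger px resid [[1.1, 0.3], [0.9, -0.0], [0.5, 0.7], [0.4, 0.5]]
loc [[88.7, -39.1], [88.3, 43.5], [64.8, 44.7], [64.6, -39.6]]
bias [0, 0] slip dx dz, tilt [-7.6  3.4 11.6] [[0.5, 0.8], [0.7, -0.0], [-0.3, -0.5], [0.7, 2.1], [-1.1, -1.8], [-0.2, -0.4]]
nose world [[0.5728, -0.2686, 0.0677], [0.4317, -0.2428, 0.095]]
bias [0.73034752 0.35510674] slip dx dz, tilt [-5.8  6.2 11.5] [[0.5, 0.8], [0.8, -0.0], [-0.3, -0.5], [0.6, 2.1], [-1.2, -1.8], [-0.2, -0.4]]
nose world [[0.5751, -0.269, 0.0701], [0.434, -0.2432, 0.0973]]
```

Tilt is 11.5°, with some slip in the pads (nose tip 53 mm ahead of and 46 mm below the TCP). That is too shallow to clear the latch, so I'll go back to the shroud and add about 4°.

apply_moves(commands=[[0,0,-0.6,0],[0.5,-0.6,-0.5,0],[0.8,-1,0,0],[0.8,-1,0,0],[0.8,-1,0,0]])

```text
clock: 14.15
eef_pos: [0.595, -0.1984, 0.1405]
tool_rot: [0.996, -0.09, 0.001, 0.0]
ft_force: [0.5, 0.4, -5.6]
grip_width: 0.0547
grasp_force: 67.7
```

apply_moves(commands=[[0.8,-1,0,0],[0.8,-1,0,0],[0.1,-0.2,0,0],[0,0,0,-0.11],[0,0,0,-0.11]])

```text
clock: 14.57
eef_pos: [0.6357, -0.1605, 0.1394]
tool_rot: [1.0, 0.029, -0.0, 0.0]
ft_force: [-0.7, 0.2, -5.6]
grip_width: 0.0551
grasp_force: 67.7
```

apply_moves(commands=[[0,0,0,-0.115],[0,0,0,-0.115],[0,0,0,-0.115],[0,0,0,-0.115],[0,0,0,-0.115]])

```text
clock: 14.98
eef_pos: [0.6351, -0.1615, 0.1397]
tool_rot: [0.946, 0.324, 0.0, -0.0]
ft_force: [0.2, -0.3, -6.3]
grip_width: 0.0546
grasp_force: 67.7
```

apply_moves(commands=[[0,0,0,-0.115],[0,0,0,-0.115],[0,0,0,-0.115],[0,0,0,-0.115],[0,0,0,-0.115]])

```text
clock: 15.4
eef_pos: [0.635, -0.1615, 0.1397]
tool_rot: [0.808, 0.59, 0.0, -0.0]
ft_force: [0.8, 0.1, -5.8]
grip_width: 0.0548
grasp_force: 67.7
```

apply_moves(commands=[[0,0,0,-0.115],[0,0,0.6,0],[0,0,0.8,0],[0,0,0.8,0],[0,0,0.4,0]])

```text
clock: 15.82
eef_pos: [0.6338, -0.1613, 0.0855]
tool_rot: [0.773, 0.635, -0.001, -0.001]
ft_force: [-0.5, 1.2, -5.3]
grip_width: 0.0547
grasp_force: 67.5
```

apply_moves(commands=[[0,0,0.15,0],[0,0,0.15,0],[0,0,0.15,0],[0,0,0.1,0],[0,0,0,0]])

```text
clock: 16.23
eef_pos: [0.6348, -0.1625, 0.077]
tool_rot: [0.773, 0.634, 0.0, 0.0]
ft_force: [-0.1, -0.6, -4.4]
grip_width: 0.0547
grasp_force: 67.5
```

apply_moves(commands=[[0,0,0.1,0],[0,0,0.1,0],[0,0,0.1,0],[0,0,0,0],[0,0,0,0]])

```text
clock: 16.65
eef_pos: [0.6355, -0.1619, 0.0733]
tool_rot: [0.773, 0.634, 0.001, 0.001]
ft_force: [-2.1, 4.8, 4.7]
grip_width: 0.0547
grasp_force: 69.3
```

apply_moves(commands=[[0,0,0.1,0],[0,0,0.1,0],[0,0,0.1,0],[0,0,0.1,0],[0,0,0,0]])

```text
clock: 17.07
eef_pos: [0.6359, -0.16, 0.0651]
tool_rot: [0.773, 0.635, 0.002, -0.0]
ft_force: [-0.9, 9.3, 5.6]
grip_width: 0.0553
grasp_force: 70.6
```

apply_moves(commands=[[0,0,0.05,0],[0,0,0,0],[0,0,-0.7,0],[0,0,-1,0],[0,0,-1,0]])

```text
clock: 17.48
eef_pos: [0.6339, -0.1622, 0.1153]
tool_rot: [0.773, 0.634, -0.001, -0.001]
ft_force: [-0.6, -1.0, -5.0]
grip_width: 0.0549
grasp_force: 69.0
```

apply_moves(commands=[[0,0,-0.7,0],[0,0,0,0.115],[0,0,0,0.115],[0,0,0,0.115],[0,0,0,0.115]])

```text
clock: 17.9
eef_pos: [0.6346, -0.1627, 0.1296]
tool_rot: [0.903, 0.429, 0.0, 0.0]
ft_force: [0.1, -0.4, -5.9]
grip_width: 0.0544
grasp_force: 69.1
```

apply_moves(commands=[[0,0,0,0.115],[0,0,0,0.115],[0,0,0,0.115],[0,0,0,0.115],[0,0,0,0.115]])

```text
clock: 18.32
eef_pos: [0.6345, -0.1627, 0.1294]
tool_rot: [0.99, 0.141, 0.0, 0.0]
ft_force: [0.3, 0.7, -4.7]
grip_width: 0.0551
grasp_force: 69.1
```

apply_moves(commands=[[0,0,0,0.115],[0,0,0,0.115],[0,0,0,0.115],[0,0,0,0.115],[0,0,0,0]])

```text
clock: 18.73
eef_pos: [0.6346, -0.1627, 0.1295]
tool_rot: [0.995, -0.097, 0.0, 0.0]
ft_force: [0.3, -0.3, -5.4]
grip_width: 0.0549
grasp_force: 69.1
```

apply_moves(commands=[[-0.5,0.6,0,0],[-0.8,1,0,0],[-0.8,1,0,0],[-0.8,1,0,0],[-0.8,1,0,0]])

```text
clock: 19.15
eef_pos: [0.5435, -0.2393, 0.1296]
tool_rot: [0.996, -0.094, 0.0, 0.0]
ft_force: [-0.4, -0.9, -4.4]
grip_width: 0.0548
grasp_force: 69.1
```

apply_moves(commands=[[-0.8,1,0,0],[-0.2,0.17,0.4,0],[0,0,0.6,0],[0,0,0.2,0],[0,0,0,0]])

```text
clock: 19.57
eef_pos: [0.5194, -0.2574, 0.1043]
tool_rot: [0.995, -0.095, -0.001, -0.001]
ft_force: [-0.3, 0.2, -5.6]
grip_width: 0.0551
grasp_force: 69.0
```

Run:
```python
from h import *
from workcell import bot
o=bot.get_obs();print(o["eef_pos"],o["tool_rot"])
s=bot.camera("scene");np.savez("s4.npz",**s);T=o["eef_pos"]
x,y=(proj(s,T)[0]-[55,40]).astype(int);print(x,y)
cv2.imwrite("pics/g4.png",cv2.resize(s["image"][y:y+95,x:x+120],None,fx=6,fy=6,interpolation=cv2.INTER_CUBIC))
```

```text
[ 0.51942507 -0.25737314  0.10430338] [ 9.95477382e-01 -9.49896526e-02 -1.21633472e-03 -5.18078457e-04]
194 122
```

View pics/g4.png

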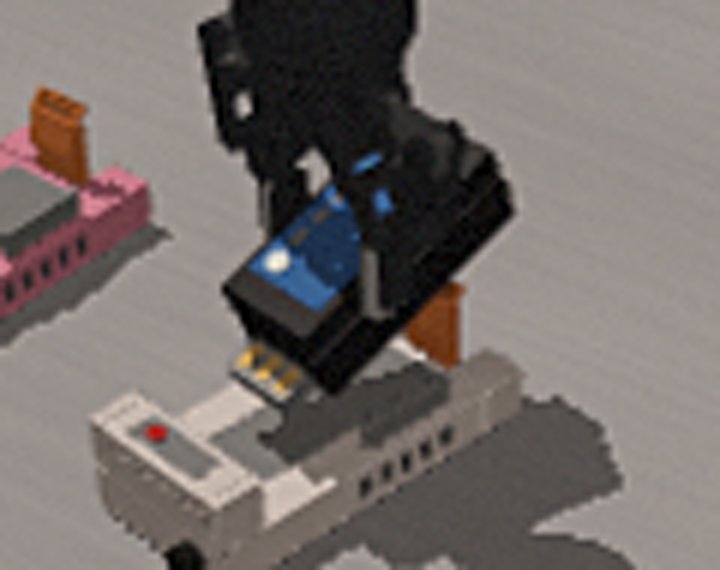

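The pack is now steeper. Its lower corners are at crop (332,395) and (516,210), and the nose corners at (288,405) and (233,372). Refitting.

Run:
```python
from h import *
from scipy.optimize import least_squares
s=np.load("s4.npz");T=np.array([.5194,-.2574,.1043]);O=np.array([.5387,-.2591])
P=np.array([[60,28,0],[-60,28,0],[78,18,2],[78,-18,2],[60,-28,44],[60,28,44]])
m=np.array([[332,395],[516,210],[288,405],[233,372],[223,290],[312,337]])/6+[194,122]
b=[.7,.35]
for dy in(0,1):
  for bb in ([0,0],b):
    f=lambda p:(proj(s,packpt(P+([0,p[3],0] if dy else 0),T-[0,0,.0058],-10.9,p[2],(11.4-p[0],36-p[1])))+bb-m).ravel()
    r=least_squares(f,[0,0,12,0]);print(dy,r.x.round(1),r.fun.round(1).reshape(-1,2).tolist())
    w=packpt([[78,0,2],[-68,0,0]],T-[0,0,.0058],-10.9,r.x[2],(11.4-r.x[0],36-r.x[1]))
    print(np.c_[loc(w[:,:2],O,-10.7),w[:,2]*1e3].round(1).tolist())
print("tcp",loc(T[None,:2],O,-10.7))
```

```text
0 [-8.   1.4 20.6  0. ] [[0.7, 0.4], [1.0, 0.0], [0.4, 1.3], [0.3, 0.6], [-1.0, -1.9], [-1.1, -0.1]]
[[24.2, -2.1, 47.4], [-113.2, -1.6, 96.9]]
0 [-6.7  4.4 20.6  0. ] [[0.7, 0.4], [1.1, -0.0], [0.4, 1.3], [0.3, 0.6], [-1.0, -1.9], [-1.1, -0.1]]
[[26.5, -2.1, 49.8], [-111.0, -1.6, 99.2]]
1 [-19.9 -33.6  21.2 -28.4] [[0.6, -0.1], [-0.4, 0.5], [0.6, 0.8], [0.9, 0.3], [-0.4, -1.5], [-1.2, -0.0]]
[[-0.2, -2.0, 18.6], [-137.0, -1.5, 69.5]]
1 [-19.4 -32.9  21.2 -30.4] [[0.6, -0.1], [-0.4, 0.5], [0.6, 0.8], [0.9, 0.3], [-0.4, -1.5], [-1.2, -0.1]]
[[0.5, -2.0, 19.1], [-136.3, -1.5, 70.1]]
tcp [[-19.28006022  -1.91292392]]
```

apply_moves(commands=[[0.4,0,0.3,0],[0.4,0,0.3,0],[0.4,0,0.25,0],[0,0,0.15,0],[0,0,0,0]])

```text
clock: 20.03
eef_pos: [0.5441, -0.2619, 0.0843]
tool_rot: [0.995, -0.095, -0.001, -0.0]
ft_force: [-0.6, -0.0, -5.6]
grip_width: 0.0549
grasp_force: 69.1
```

apply_moves(commands=[[0,0,0.08,0],[0,0,0.08,0],[0,0,0.05,0],[0,0,0,0],[0,0,0,0]])

```text
clock: 20.45
eef_pos: [0.5436, -0.2622, 0.0827]
tool_rot: [0.995, -0.096, 0.0, -0.0]
ft_force: [-4.1, 3.1, 4.2]
grip_width: 0.0549
grasp_force: 70.2
```

apply_moves(commands=[[0,0,0.08,0],[0,0,0.08,0],[0,0,0,0],[0,0,-0.1,0],[0,0,0,0]])

```text
clock: 20.87
eef_pos: [0.544, -0.2625, 0.0823]
tool_rot: [0.995, -0.096, 0.001, 0.0]
ft_force: [-5.8, 3.0, 9.5]
grip_width: 0.0547
grasp_force: 70.7
```

apply_moves(commands=[[0.08,0,0,0],[0.08,0,0,0],[0.08,0,0,0],[0.08,0,0,0],[0,0,0,0]])

```text
clock: 21.28
eef_pos: [0.5496, -0.2642, 0.0824]
tool_rot: [0.995, -0.096, 0.0, 0.001]
ft_force: [-8.3, 2.3, 12.3]
grip_width: 0.0546
grasp_force: 71.1
```

apply_moves(commands=[[0,0,-0.08,0],[0,0,-0.08,0],[0,0,0,0],[0,0,0,0],[0,0,0,0]])

```text
clock: 21.7
eef_pos: [0.5504, -0.2639, 0.083]
tool_rot: [0.995, -0.096, 0.0, 0.0]
ft_force: [-1.5, -0.2, -3.5]
grip_width: 0.055
grasp_force: 69.4
```

Run:
```python
from h import *
from workcell import bot
o=bot.get_obs();print(o["eef_pos"],o["tool_rot"],o["ft_force"])
s=bot.camera("scene");np.savez("s5.npz",**s);T=o["eef_pos"]
t=bot.camera("top");np.savez("t5.npz",**t)
cv2.imwrite("pics/g5.png",np.hstack([cv2.resize(s["image"][145:235,195:290],None,fx=5,fy=5,interpolation=cv2.INTER_CUBIC),cv2.resize(t["image"][185:275,325:385],None,fx=5,fy=5,interpolation=cv2.INTER_CUBIC)]))
```

```text
[ 0.55036621 -0.26386628  0.08303795] [ 9.95396361e-01 -9.58438084e-02  9.39276431e-05  2.02121954e-04] [-1.49602003 -0.2043918  -3.51761447]
```

View pics/g5.png

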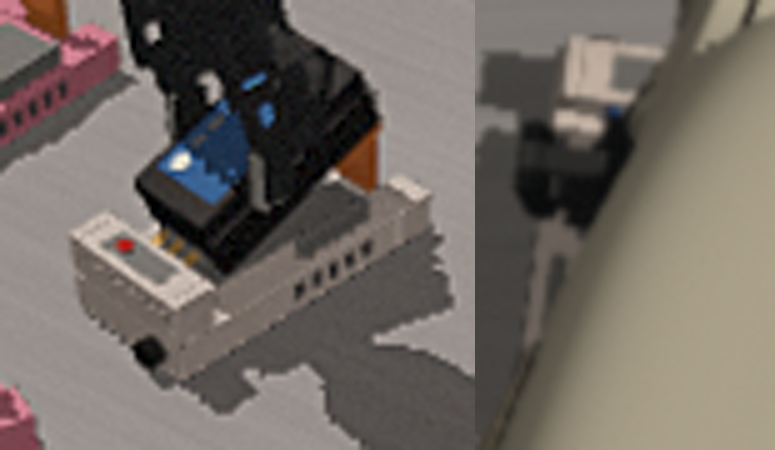

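apply_moves(commands=[[0.08,0,0,0],[0.08,0,0,0],[0.08,0,0,0],[0,0,0,0],[0,0,0,0]])

```text
clock: 22.22
eef_pos: [0.555, -0.2644, 0.0832]
tool_rot: [0.995, -0.096, 0.0, -0.0]
ft_force: [-0.0, 0.6, -4.7]
grip_width: 0.0549
grasp_force: 69.4
```

apply_moves(commands=[[0.08,0,0,0],[0.08,0,0,0],[0.04,0,0,0],[0,0,0,0],[0,0,0,0]])

```text
clock: 22.63
eef_pos: [0.5588, -0.2652, 0.0834]
tool_rot: [0.995, -0.096, -0.0, -0.0]
ft_force: [0.2, -0.1, -4.7]
grip_width: 0.0548
grasp_force: 69.4
```

apply_moves(commands=[[0.08,0,0,0],[0.08,0,0,0],[0,0,0,0],[0,0,0,0],[0,0,0,0]])

```text
clock: 23.05
eef_pos: [0.5619, -0.2659, 0.0835]
tool_rot: [0.995, -0.096, -0.0, 0.0]
ft_force: [0.4, 0.4, -5.1]
grip_width: 0.0551
grasp_force: 69.3
```

apply_moves(commands=[[0.08,0,0,0],[0.08,0,0,0],[0,0,0,0],[0,0,0,0],[0,0,0,0]])

```text
clock: 23.47
eef_pos: [0.565, -0.2665, 0.0835]
tool_rot: [0.995, -0.096, -0.0, -0.0]
ft_force: [-0.7, 0.1, -5.5]
grip_width: 0.0548
grasp_force: 69.3
```

apply_moves(commands=[[0.07,0,0,0],[0.07,0,0,0],[0,0,0,0],[0,0,0,0],[0,0,0,0]])

```text
clock: 23.88
eef_pos: [0.566, -0.2666, 0.0834]
tool_rot: [0.995, -0.096, -0.002, -0.0]
ft_force: [-5.2, 0.7, -1.0]
grip_width: 0.0551
grasp_force: 69.8
```

apply_moves(commands=[[0.07,0,0,0],[0.07,0,0,0],[0,0,0,0],[0,0,0,0],[0,0,0,0]])

```text
clock: 24.3
eef_pos: [0.5663, -0.2667, 0.0835]
tool_rot: [0.995, -0.096, -0.004, -0.001]
ft_force: [-11.7, 2.4, 2.8]
grip_width: 0.0549
grasp_force: 70.3
```

apply_moves(commands=[[-0.12,0,0,0],[0,0,0,0],[0,-0.07,0,0],[0,0,0,0],[0,0,0,0]])

```text
clock: 24.72
eef_pos: [0.5661, -0.2663, 0.0834]
tool_rot: [0.995, -0.096, -0.002, 0.001]
ft_force: [-7.5, -1.8, -1.0]
grip_width: 0.0548
grasp_force: 69.6
```

apply_moves(commands=[[0,-0.08,0,0],[0,0,0,0],[0,0,0,0],[0,0,0,0],[0,0,0,0]])

```text
clock: 25.13
eef_pos: [0.5663, -0.2652, 0.0834]
tool_rot: [0.995, -0.097, -0.002, 0.001]
ft_force: [-6.4, -2.5, -1.5]
grip_width: 0.0547
grasp_force: 69.6
```

apply_moves(commands=[[0,-0.075,0,0],[-0.04,0,0,0],[-0.05,0,0.1,0],[-0.05,0,0.1,0],[0,0,0,0]])

```text
clock: 25.55
eef_pos: [0.5659, -0.264, 0.0825]
tool_rot: [0.995, -0.097, 0.001, 0.002]
ft_force: [-8.8, -0.7, 6.8]
grip_width: 0.0549
grasp_force: 70.7
```

apply_moves(commands=[[-0.07,0,0.1,0],[-0.07,0,0.1,0],[-0.07,0,0.1,0],[0,0,0,0],[0,0,0,0]])

```text
clock: 25.97
eef_pos: [0.5629, -0.2634, 0.0786]
tool_rot: [0.995, -0.097, 0.002, 0.002]
ft_force: [-9.3, -0.1, 16.0]
grip_width: 0.0549
grasp_force: 71.9
```

apply_moves(commands=[[-0.09,0,0.1,0],[-0.09,0,0.1,0],[-0.09,0,0.1,0],[0,0,0,0],[0,0,0,0]])

```text
clock: 26.38
eef_pos: [0.5584, -0.2625, 0.072]
tool_rot: [0.995, -0.096, 0.003, 0.002]
ft_force: [-7.3, -1.1, 11.8]
grip_width: 0.055
grasp_force: 72.0
```

apply_moves(commands=[[-0.07,0,0.1,0],[-0.07,0,0.1,0],[0,0,0,0],[0,0,0,0],[0,0,0,0]])

```text
clock: 26.8
eef_pos: [0.5568, -0.2622, 0.069]
tool_rot: [0.995, -0.096, 0.004, 0.002]
ft_force: [-6.0, -0.6, 15.3]
grip_width: 0.0551
grasp_force: 73.0
```

apply_moves(commands=[[0,0,0,0],[0,0,0,0],[0,0,0,0],[0,0,0,0],[0,0,0,0]], claw=0)

```text
clock: 27.22
eef_pos: [0.5542, -0.2596, 0.0632]
tool_rot: [0.995, -0.096, -0.0, -0.0]
ft_force: [1.1, 0.1, 0.9]
grip_width: 0.0851
grasp_force: 0.0
```

apply_moves(commands=[[0,0,-0.4,0],[0,0,-0.8,0],[0,0,-1,0],[0,0,-0.9,0],[0,0,-0.4,0]])

```text
clock: 27.63
eef_pos: [0.5555, -0.2603, 0.1366]
tool_rot: [0.995, -0.096, 0.002, 0.001]
ft_force: [0.8, -0.1, -1.1]
grip_width: 0.0854
grasp_force: 0.0
```

apply_moves(commands=[[-0.9,0,0,0],[-0.9,0,0,0],[-0.9,0,0,0],[-0.5,0,0,0],[0,0,0,0]], claw=1)

```text
clock: 28.05
eef_pos: [0.489, -0.2469, 0.1333]
tool_rot: [0.995, -0.096, -0.001, -0.0]
ft_force: [0.1, -0.5, 0.4]
grip_width: 0.0257
grasp_force: 0.0
```

Run:
```python
from h import *
from workcell import bot
o=bot.get_obs();print(o["eef_pos"],o["tool_rot"],o["ft_force"],o["grip_width"])
s=bot.camera("scene");np.savez("s6.npz",**s)
cv2.imwrite("pics/g6.png",cv2.resize(s["image"][135:235,190:300],None,fx=6,fy=6,interpolation=cv2.INTER_CUBIC))
```

```text
[ 0.48899284 -0.24691158  0.13329578] [ 9.95371300e-01 -9.60950480e-02 -1.24342664e-03 -4.12294071e-04] [ 0.14816003 -0.48572103  0.3674196 ] 0.025691247013088826
```

View pics/g6.png

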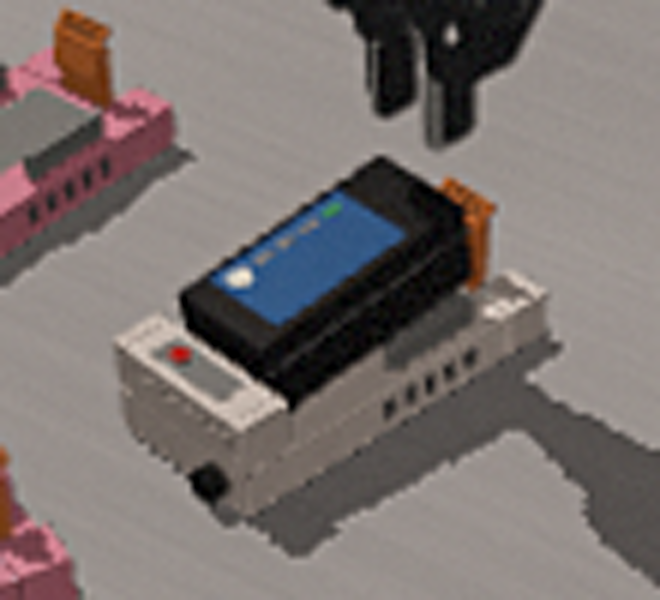

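The nose is under the lip and the heel rests on the latch, at a slight tilt. The fingers are clear of it. Next I'll press the heel down with the fingers shut.

apply_moves(commands=[[0.2,0.12,0.5,0],[0,0,0.5,0],[0,0,0.3,0],[0,0,0,0],[0,0,0,0]])

```text
clock: 28.52
eef_pos: [0.4944, -0.2503, 0.1061]
tool_rot: [0.995, -0.096, -0.001, -0.0]
ft_force: [-0.4, -0.3, 1.1]
grip_width: -0.0001
grasp_force: 0.0
```

apply_moves(commands=[[0,0,0.15,0],[0,0,0.15,0],[0,0,0.15,0],[0,0,0,0],[0,0,0,0]])

```text
clock: 28.93
eef_pos: [0.4946, -0.2506, 0.0983]
tool_rot: [0.995, -0.096, -0.0, -0.0]
ft_force: [-0.7, -0.8, -0.4]
grip_width: -0.0
grasp_force: 0.0
```

apply_moves(commands=[[0,0,0.1,0],[0,0,0.1,0],[0,0,0.05,0],[0,0,0,0],[0,0,0,0]])

```text
clock: 29.35
eef_pos: [0.4947, -0.2506, 0.0934]
tool_rot: [0.995, -0.096, -0.0, -0.0]
ft_force: [-0.8, -0.3, -0.3]
grip_width: -0.0001
grasp_force: 0.0
```

apply_moves(commands=[[0,0,0.05,0],[0,0,0.05,0],[0,0,0.05,0],[0,0,0,0],[0,0,0,0]])

```text
clock: 29.77
eef_pos: [0.4947, -0.2507, 0.0904]
tool_rot: [0.995, -0.096, -0.0, -0.0]
ft_force: [0.6, 0.3, 0.2]
grip_width: 0.0
grasp_force: 0.0
```

apply_moves(commands=[[0,0,0.05,0],[0,0,0.05,0],[0,0,0.05,0],[0,0,0,0],[0,0,0,0]])

```text
clock: 30.18
eef_pos: [0.4949, -0.2508, 0.0901]
tool_rot: [0.995, -0.096, 0.001, 0.0]
ft_force: [-5.4, 2.7, 14.5]
grip_width: 0.0002
grasp_force: 7.2
```

```bash
python3 -c "
from workcell import bot
o=bot.get_obs();print(bot.tip_reach,o['eef_pos'],o['ft_force'])"
```

```text
0.022 [ 0.49486907 -0.25075769  0.09006042] [-5.38430506  2.70272835 14.52259479]
```

apply_moves(commands=[[0,0,0.05,0],[0,0,0.04,0],[0,0,0,0],[0,0,0,0],[0,0,0,0]])

```text
clock: 30.6
eef_pos: [0.4949, -0.2508, 0.09]
tool_rot: [0.995, -0.096, 0.001, 0.001]
ft_force: [-9.2, 3.7, 23.6]
grip_width: 0.0001
grasp_force: 12.2
```

apply_moves(commands=[[0,0,-0.4,0],[0,0,-0.8,0],[0,0,-1,0],[0,0,-1,0],[0,0,-1,0]])

```text
clock: 31.02
eef_pos: [0.4946, -0.2506, 0.1705]
tool_rot: [0.995, -0.096, -0.0, -0.0]
ft_force: [0.1, -0.9, -0.0]
grip_width: 0.0004
grasp_force: 0.0
```

apply_moves(commands=[[-1,0,0,0],[-1,0,0,0],[-1,0,0,0],[-1,0,0,0],[-1,0,0,0]])

```text
clock: 31.43
eef_pos: [0.3957, -0.2314, 0.1697]
tool_rot: [0.995, -0.096, 0.0, 0.0]
ft_force: [0.4, 0.4, 0.4]
grip_width: 0.0002
grasp_force: 0.0
```

apply_moves(commands=[[-1,0,0,0],[-1,0,0,0],[0,0,-1,0],[0,0,-1,0],[0,0,0,0]])

```text
clock: 31.85
eef_pos: [0.3587, -0.2251, 0.2131]
tool_rot: [0.995, -0.096, 0.003, 0.001]
ft_force: [0.9, -0.3, 0.7]
grip_width: 0.0002
grasp_force: 0.0
```

```bash
cat > chk.py <<'E'
from h import *
from workcell import bot
s=bot.camera("scene");t=bot.camera("top");np.savez("s7.npz",**s);np.savez("t7.npz",**t)
print(bot.get_obs()["clock"])
U=8
def pts(c,x,y,w,h,f):
    a=cv2.resize(c["image"][y:y+h,x:x+w],None,fx=U,fy=U).astype(int);k=big(f(a[...,0],a[...,1],a[...,2]));return (k+.5)/U-.5+[x,y]
O=np.array([.5387,-.2591])
blue=lambda B,G,R:(B-R>40);org=lambda B,G,R:(R-B>70)&(R-G>35)
for n,c,bx,ox in(("top",t,(335,205,45,65),(338,258,30,26)),("scene",s,(210,155,60,55),(255,155,30,35))):
    L=pts(c,*bx,blue)
    for z in(.068,.076): C,w,h,a=rect(ray(c,L,z));print(n,"label z",z,loc(C[None],O,-10.7).round(1),round(w,1),round(h,1),round(a,1))
    try:
        q=pts(c,*ox,org);print("orange px",q.min(0),q.max(0))
    except Exception as e: print("orange none")
t0=np.load("top0.npz");q=pts(t0,338,258,30,26,org);print("orange before top",q.min(0),q.max(0))
s0=np.load("scene0.npz");q=pts(s0,255,155,30,35,org);print("before scene",q.min(0),q.max(0))
# lamp colours
l=proj(s,np.r_[O+np.array([79,-12])@np.array([[np.cos(np.deg2rad(-10.7)),np.sin(np.deg2rad(-10.7))],[-np.sin(np.deg2rad(-10.7)),np.cos(np.deg2rad(-10.7))]])/1e3,.05])[0]
x,y=l.round().astype(int);p=s["image"][y-4:y+5,x-4:x+5].reshape(-1,3).astype(int);print("lamp",p[np.argmax(p.max(1)-p.min(1))])
# reference: occupied charger pack label in top view
L=pts(t,70,220,45,75,blue);C,w,h,a=rect(ray(t,L,.068));print("occupied label",w,h,a)
E
python3 chk.py
```

```text
31.95
top label z 0.068 [[10.4 -0.7]] 75.3 45.1 -11.1
top label z 0.076 [[8.9 0.3]] 74.7 44.7 -11.1
orange px [346.0625 268.4375] [362.1875 276.3125]
scene label z 0.068 [[ 7.3 -2.5]] 75.8 46.3 -10.9
scene label z 0.076 [[14.   5.5]] 75.0 45.8 -10.9
orange px [261.1875 164.5625] [270.5625 182.0625]
orange before top [346.1875 268.6875] [362.1875 276.1875]
before scene [260.4375 164.5625] [270.4375 182.1875]
lamp [ 17  24 178]
occupied label 75.38923645019531 45.29571533203125 -5.7628326416015625
```

```bash
cat >> chk.py <<'E'
print("----")
red=lambda B,G,R:(R-B>90)&(R-G>90);grn=lambda B,G,R:(G-R>40)&(G-B>10)
i=s["image"].astype(int)
def lampc(c,box,f):
    x,y,w,h=box;a=cv2.resize(c["image"][y:y+h,x:x+w],None,fx=U,fy=U).astype(int);m=f(a[...,0],a[...,1],a[...,2]);v=np.argwhere(m);return (v[:,::-1].mean(0)+.5)/U-.5+[x,y],len(v)/64
for n,c,bf,lf,of,bo,lo,oo in(("top",t,(335,205,45,65),(360,195,18,12),(338,258,30,26),(70,220,45,75),(96,212,16,12),(75,284,30,16)),("scene",s,(210,155,60,55),(212,186,16,16),(255,155,30,35),(430,235,50,55),(420,275,30,25),(455,238,25,20))):
  for k,b,l,o,f in(("free",bf,lf,of,red),("occ",bo,lo,oo,grn)):
    try:
        L=pts(c,*b,blue);C,w,h,a=rect(ray(c,L,.068));lp,N=lampc(c,l,f);p=ray(c,lp,.05)[0];q=pts(c,*o,org);oq=ray(c,q.mean(0),.06)[0]
        # yaw with nose direction: lamp is ahead
        if (p-C)@[np.cos(np.deg2rad(a)),np.sin(np.deg2rad(a))]<0:a+=180
        print(n,k,"yaw",round(a,1),"lamp rel label",loc(p[None],C,a).round(1),round(N,1),"latch rel label",loc(oq[None],C,a).round(1), "label",round(w,1),round(h,1),"lamppx",lp.round(1))
    except Exception as e: print(n,k,"err",e)
E
python3 chk.py | sed -n '/----/,$p'
```

```text
----
top free yaw -11.1 lamp rel label [[ 68.4 -10.9]] 7.8 latch rel label [[-83.5   1.7]] label 75.4 45.1 lamppx [368.6 201. ]
top occ yaw -5.8 lamp rel label [[ 69.3 -11.5]] 12.3 latch rel label [[-81.2  -6.7]] label 75.4 45.3 lamppx [104.5 219. ]
scene free yaw -10.7 lamp rel label [[ 67.4 -11.7]] 4.3 latch rel label [[-70.9  19.8]] label 75.8 46.4 lamppx [219.5 193.5]
scene occ yaw -5.8 lamp rel label [[ 68. -12.]] 11.0 latch rel label [[-81.9   0.2]] label 75.4 45.1 lamppx [429.7 286.4]
```

The seated pack matches the occupied charger's pack to within 1 mm in both views. The latch is back at its closed position, and the heel was hard at seated height under 24 N. Handing in.

```bash
python3 -c "
from workcell import bot
print(bot.job_done())"
```

```text
the job is handed in; nothing more can be done
None
```

I put the pack in the free charger and handed the job in at about 32 s: by my measurements it sits flat and fully home with the latch closed and the gripper clear, though I never saw a distinct click and the red lamp had not changed.

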